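# Refit the burr carrier of a sample grinder

## Robot

A 6-joint arm with a two-finger parallel gripper is mounted at the origin on the work surface. World frame = base frame: x ahead of the robot, y to its left, z up, the work surface at z = 0. Lengths are in m, angles in rad, forces in N, time in s.
With the tool pointing down it reaches from about 0.35 to 0.775 m from the base axis. Payload 7.3 kg.
Tool frame: the origin (TCP) lies at the very end of the fingers, on their centre line; the grasp point (between the pads) lies 19 mm behind it; z points along the fingers, y is the line along which they close (so a half turn about z gives the same grasp; the last joint's range is limited). The gripper opens to 92 mm and grips with 3 to 60 N. Pads are 19 mm wide; open, the fingers measure 130 mm over their backs; the gripper's body (75 mm by 190 mm) begins 47 mm behind the grasp point.
Start: joints at [-1.482, 0.342, 1.524, -0, 1.275, -0.146], TCP at [0.122, -0.511, 0.227] pointing down, gripper open.
Joint ranges: [-2.53, 2.53], [-0.77, 2.02], [0.04, 2.7], [-1, 4.14], [0.28, 2.66], [-3.11, 3.11]. Speed limits (rad/s): [2.57, 2.57, 3.14, 3.14, 3.14, 3.14].

## Interface

Orientations are given as [roll, pitch, yaw] about the fixed x, y, z axes, in that order (R = Rz(yaw) Ry(pitch) Rx(roll)).
In Python, from cell import * gives the robot as it stands.
- The arm moves only by the tool step_arm, never from a script. Its argument "commands" is a list of rows, each a list of 7 numbers: the opening, from 0 (shut) to 1 (fully open), then the shift along the world's x, y, z in cm, then the turn, a rotation vector about the world's x, y, z in rad. A call has 1 to 5 rows; each row is the pose to reach, as a shift and turn from the pose commanded when the call began; what a row does not reach only later rows make up. A row lasts 1/12 s, in which the tool goes at most 41.7 mm and 7.16 degrees, less where a joint would pass 70% of its speed; a pose out of reach is approached as far as the arm can. A call with a gripper value outside its range is refused whole. The fingers move at their own pace and stop on an object; "grip_force" is the grip in N (left out, the last holds). Time passes only in rows, so rows that repeat a pose let the fingers close. It gives the time, the measured TCP pose, the force, the opening and the grip force at its end, in the units of the state.
- observe(): the state, without advancing time (a new reading comes with each control period).
- read_camera(name): name is "scene" or "top" or "wrist"; returns the picture (400x640x3 uint8, red, green, blue); there is no depth.
- camera_model(name): a dict with "vfov" (degrees; the focal length in pixels is half the picture's height over the tangent of half this angle, whatever the lens; pixels are square), "cx", "cy" (the principal point, pixels), "k1" (the pictures are not rectified: a ray, as slopes to the right and down, at radius r is drawn at 1 + k1 r^2 times it, then the intrinsics apply), "world_to_cam" (4x4, takes a point from world to camera coordinates). Camera axes: x right, y up, looking along -z (the intrinsics and any distortion apply to the point x, -y, -z); pixel columns grow to the right and rows downward; lengths in m; the calibration is good to about 2 mm. A picture is of the moment at which its call begins: read the wrist's pose just before it. camera_model takes no time and is no camera call; for the wrist camera it gives the pose at the moment of the call.
- hand_in(): hands the job in; it is judged then, once.
The state is a dict: "time": time; "qpos": joint angles; "qvel": joint speeds; "joint_efforts": joint torques, N m; "tool_pos": TCP position; "tool_rot": TCP orientation; "contact_force": force on the tool from outside, world axes, zero at the start; "torque": the same for the moment, N m; "opening": finger opening in m; "grip_force": force on a finger pad.
Only numpy, scipy, OpenCV 4.12 (cv2) and the standard library are available. Lean on these libraries where they do the work, as an engineer would, in place of code of your own. Each camera call takes 0.05 s, during which the arm holds its last target. There are 200 camera calls.

## Task

The sample grinder on the cupping table has been cleaned: lift the black dust plug out of its throat and lay it in the empty sample tray. Then take the burr carrier with the bar-shaped grip from the sloping stand and set it in the throat, turning it under light pressure until its four lugs drop into the notches and its flange lies flat on the collar. Last, push the clamp lever on the grinder right over to the back; leave the round-knobbed carrier, the glasses, the jar, the spoon and the brush where they are.

Things in the scene. Friction and masses are not known exactly. Their poses are not given: they have to be found in the camera images.
- grinder: Grey sample grinder (fixed), origin on the table under the throat's axis, x from its front to its motor at the back. Block x -100 to 90, y -75 to 125, 150 mm high, the collar on top; motor housing x 90 to 220, y -65 to 65, 210 mm high; clamp lever at x -10, y 100.
- throat (a point): Centre of the throat's mouth, level with the collar's flat top, 176 mm above the table; axes as the grinder's. Bore 42 mm wide, 26 mm deep; four notches at right angles, 8 mm wide, run out from it through the whole collar. The collar is rigid but its turn is NOT given: one notch points within 0.6 rad either side of the grinder's +x. Find it by looking or by turning the carrier.
- plug_mid (a point): Centre of the loose black dust plug in the throat (z its axis): 52 mm tall, 60 g. Foot 37 mm wide, 16 mm long, in the bore; flange 52 mm wide lying on the collar, its underside 10 mm and its top 4 mm below this point; round knob 22 mm wide from there to 26 mm above this point.
- tray_in (a point): Centre of the inner floor of the empty aluminium sample tray (fixed), 160 mm along its x by 130 mm along its y, 28 mm high, 3 mm walls.
- carrier_mid (a point): Centre of the loose steel burr carrier with the bar grip (z its axis, x along the bar), 62 mm tall, 300 g. From its bottom: round pilot 40 mm wide, tapered nose; four lugs (along x and every 90 degrees), 6 mm wide, to radius 27 mm, 10 to 24 mm up; flange 68 mm wide, 24 to 30 mm up. Lugs standing on the collar: this point is 21 mm above throat; fully home: 7 mm.
- carrier_grip (a point): On the carrier's axis, 21 mm above its centre, 10 mm below the top of its grip bar: bar 50 mm long (x), 14 mm thick (y), 32 mm high above the flange. The carrier starts tilted 30 degrees in one of the stand's two holes, pilot and lugs in the hole, grip up and towards the stand's front, bar running up and down the slope.
- plain_mid (a point): Centre of the other steel carrier in the stand's other hole, 120 mm away, not to be moved: flange 82 mm wide, round knob 28 mm wide in place of a bar, no lugs, 60 mm tall.
- stand: Sloping wooden stand (fixed), origin under the middle of its plate at table height; plate 250 mm along y and 100 mm along the slope, tilted 30 degrees so that it faces its -x (towards the robot), its holes at y -60 and +60; its middle is 75 mm, its upper (+x) edge about 100 mm above the table.
- clamp (a joint): Clamp lever of the grinder, rad: 0 leaning fully to the grinder's front, 1.0 (its stop) leaning fully to the back; it stays where it is left and needs under 1 N at the tip.
- clamp_tip (a point): Centre of the 26 mm steel ball at the top of the clamp lever (thin 10 mm shaft below it); the pivot lies 80 mm down the shaft, 4 mm below the level of throat; it swings in the grinder's x-z plane, 29 degrees to the front to 29 degrees to the back of upright.
- glass_a_rim (a point): Mouth centre of a glass, 86 mm wide, 80 mm tall; bystander.
- glass_b_rim (a point): Mouth centre of another such glass; bystander.
- glass_c_rim (a point): Mouth centre of a third such glass; bystander.
- jar: Closed amber jar, 64 mm wide, 110 mm tall, origin under its base; bystander.
- spoon_grip (a point): Spoon lying on the table; bystander.
- brush_grip (a point): Brush lying on the table; bystander.
Not all that is in view belongs to the job. Leave any blue or green look-alike of the part that bears tray_in alone.

How it is judged:
On the way, in this order (a step that is already met when the one before it is completed fails the run):
1. the dust plug lies in the sample tray (x of plug_mid in the frame of tray_in between -0.072 and 0.072 m and y of plug_mid in the frame of tray_in between -0.057 and 0.057 m and z of plug_mid in the frame of tray_in below 0.036 m and contact force between the fingers and plug below 0.1 N), for 0.2 s.
2. the burr carrier has dropped home in the throat (z of carrier_mid in the frame of throat between 0.004 and 0.01 m and horizontal distance between carrier_mid and throat below 0.004 m and angle between carrier_mid's own z axis and vertical below 0.06 rad), for 0.2 s.
3. the clamp lever is pushed over to the back (all of step 2 and value of joint clamp above 0.85 rad), for 0.2 s.
At the end, for the whole second after the job is handed in: The plug rests in the tray; the bar-gripped carrier is home: its centre 4 to 10 mm above the collar's top (7 when flush), within 4 mm of the throat's axis, upright within 3.4 degrees; the clamp lever is at 0.85 rad or more; carrier and plug are at rest (all of step 3 and x of plug_mid in the frame of tray_in between -0.072 and 0.072 m and y of plug_mid in the frame of tray_in between -0.057 and 0.057 m and z of plug_mid in the frame of tray_in below 0.036 m and linear speed of each of carrier, plug below 0.02 m/s); the robot touches nothing.
It fails at once if a glass, the jar, the spoon or the brush is moved more than 25 mm (distance of any of glass_a_rim, glass_b_rim, glass_c_rim, jar, spoon_grip, brush_grip from where it was at the start of the episode above 0.025 m).
It fails at once if the round-knobbed carrier is moved more than 25 mm (distance of plain_mid from where it was at the start of the episode above 0.025 m).
It fails at once if the carrier is pressed down with more than 80 N (contact force between carrier and collar above 80 N).
It also fails if it takes over 70 s, if anything falls off the work surface, if the arm or the gripper's body presses on something with over 40 N, if the wrist force passes 120 N, or if a joint passes its speed limit or range.

## Working session

There is one attempt and no reset: what is moved stays moved. The work goes in short steps, Python scripts to look and compute and a tool call to move; the robot and the scene stay as the last step left them, time stands still between calls to the robot, and variables do not carry over. Pictures are saved under pics/ and viewed, at most 10 in all, crops included, and the job is handed in when it is done.

Besides the shell and the picture viewer there is one more tool, called after "Emit:" as name(argument=value, ...) on one line, values as JSON. step_arm: Moves the arm, as the interface text tells. Its arguments: {"type":"object","properties":{"commands":{"type":"array"},"grip_force":{"type":"number"}},"required":["commands"]}

```bash
mkdir -p pics; ls; cat > h.py <<'E'
from cell import *
import numpy as np, cv2
from scipy.spatial.transform import Rotation as R
def ray(m,u,v):
    f=200/np.tan(np.radians(m["vfov"]/2)); d=np.array([(u-m["cx"])/f,(v-m["cy"])/f]); s=d.copy()
    for _ in range(20): s=d/(1+m["k1"]*(s@s))
    T=np.array(m["world_to_cam"]); r=T[:3,:3].T@np.array([s[0],-s[1],-1]); return -T[:3,:3].T@T[:3,3], r/np.linalg.norm(r)
def onz(m,u,v,z):
    o,r=ray(m,u,v); return o+r*(z-o[2])/r[2]
def proj(m,p):
    f=200/np.tan(np.radians(m["vfov"]/2)); T=np.array(m["world_to_cam"]); c=T[:3,:3]@np.asarray(p)+T[:3,3]
    s=np.array([c[0],-c[1]])/-c[2]; s=s*(1+m["k1"]*(s@s)); return s*f+[m["cx"],m["cy"]]
def two(m1,p1,m2,p2):
    o1,a=ray(m1,*p1); o2,b=ray(m2,*p2); t=np.linalg.lstsq(np.c_[a,-b],o2-o1,rcond=None)[0]
    q1=o1+t[0]*a;q2=o2+t[1]*b; return (q1+q2)/2,np.linalg.norm(q1-q2)
def shot(n,f):
    m=camera_model(n); im=read_camera(n); cv2.imwrite("pics/"+f,cv2.cvtColor(im,cv2.COLOR_RGB2BGR)); return m,im
E
python3 - <<'E'
from h import *
for n in("scene","top"):
    m,_=shot(n,n+"0.png"); print(n,m)
print(observe())
E
```

```text
pics
scene {'vfov': 45.853078779437396, 'cx': 328.2240026128669, 'cy': 190.7600588178747, 'k1': -0.1310415773548674, 'world_to_cam': array([[ 0.75192434,  0.65918894,  0.00892911, -0.32526809],
       [-0.55971893,  0.63118745,  0.53695169,  0.18113786],
       [ 0.34831667, -0.40874483,  0.84356574, -1.61894567],
       [ 0.        ,  0.        ,  0.        ,  1.        ]])}
top {'vfov': 50.39912178321678, 'cx': 321.3095646341425, 'cy': 198.4322946556609, 'k1': -0.02728555441873539, 'world_to_cam': array([[ 0.02023446, -0.99961691, -0.01888387,  0.01158815],
       [ 0.99575358,  0.01845246,  0.09019039, -0.47358691],
       [-0.08980738, -0.02062863,  0.9957455 , -1.48448134],
       [ 0.        ,  0.        ,  0.        ,  1.        ]])}
{'time': 0.1, 'qpos': array([-1.48195899e+00,  3.42639593e-01,  1.52490243e+00, -1.97317794e-05,
        1.27539637e+00, -1.45990203e-01]), 'qvel': array([ 4.61906416e-04, -7.31685098e-04, -1.95037670e-03, -7.85619202e-04,
       -4.94508241e-04,  8.13810309e-05]), 'joint_efforts': array([ 1.51108699e-03, -4.32004380e+01, -2.44694495e+01,  7.19150389e-02,
        5.26365254e-02, -6.00066232e-05]), 'tool_pos': array([ 0.12214349, -0.51022945,  0.22612809]), 'tool_rot': array([-3.14025849e+00, -1.77098853e-04,  2.34833183e-01]), 'contact_force': array([-0.75067104, -1.01185793, -0.07344559]), 'torque': array([ 0.00598683, -0.00498849,  0.00701409]), 'grip_force': 0.0, 'opening': 0.09196489953979244}
```

View pics/scene0.png

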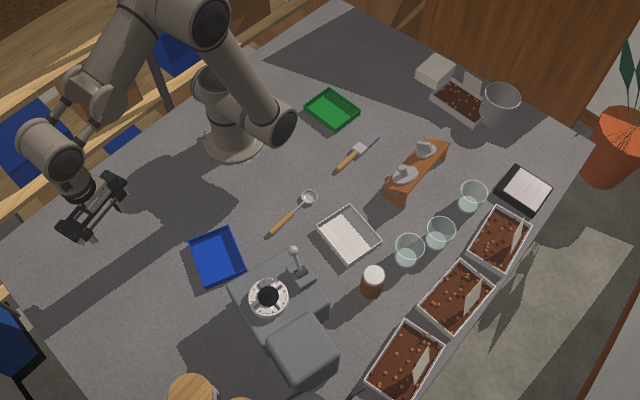

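View pics/top0.png

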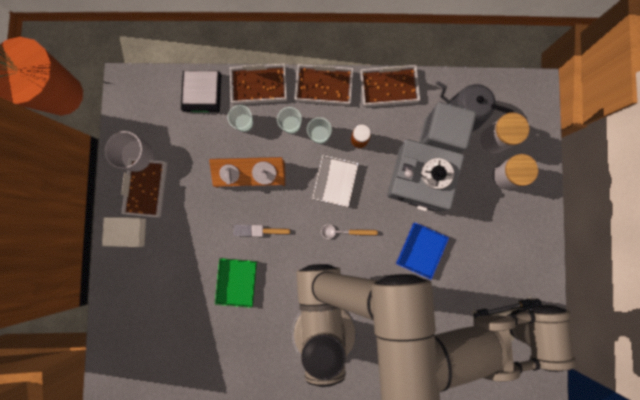

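The scene shows the grinder with its plug at (268,296), the white tray at (348,235), the stand's carriers at (405,175) and (425,150), and the lever ball at (293,250). In the top view the plug is at (438,173), the tray at (338,181), and the stand's carriers at (229,174) and (264,174). Next I'll enlarge these areas.

```bash
python3 - <<'E'
import cv2,numpy as np
t=cv2.imread("pics/top0.png"); s=cv2.imread("pics/scene0.png")
c=np.zeros((600,800,3),np.uint8)
a=cv2.resize(t[125:225,380:480],(300,300),interpolation=cv2.INTER_CUBIC)
b=cv2.resize(t[145:205,200:300],(500,300),interpolation=cv2.INTER_CUBIC)
d=cv2.resize(s[235:335,220:340],(360,300),interpolation=cv2.INTER_CUBIC)
e=cv2.resize(s[130:210,375:455],(300,300),interpolation=cv2.INTER_CUBIC)
c[:300,:300]=a;c[:300,300:]=b;c[300:,:360]=d;c[300:,400:700]=e
cv2.imwrite("pics/c1.png",c)
E
```

```text
(no output)
```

View pics/c1.png

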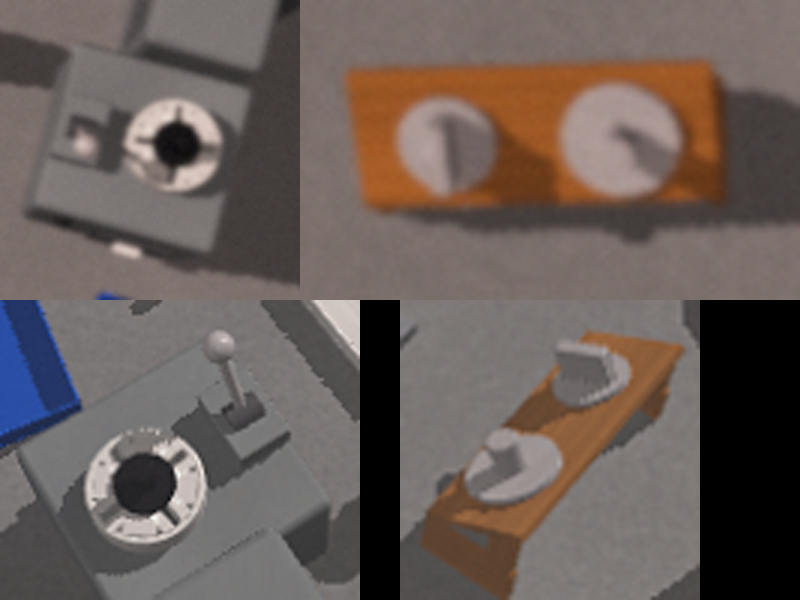

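```bash
python3 - <<'E'
from h import *
mt=camera_model("top"); ms=camera_model("scene")
t=cv2.imread("pics/top0.png"); s=cv2.imread("pics/scene0.png")
def blob(im,x0,y0,x1,y1,f):
    m=f(im[y0:y1,x0:x1].astype(int)).astype(np.uint8); n,l,st,c=cv2.connectedComponentsWithStats(m); k=1+np.argmax(st[1:,4]); 
    cnt=np.argwhere(l==k)[:,::-1].astype(np.float32)+[x0,y0]; return c[k]+[x0,y0],st[k,4],cnt
dark=lambda a:a.max(2)<45
pt=blob(t,415,155,460,195,dark);ps=blob(s,245,275,295,320,dark)
print("plug px",pt[:2],ps[:2]); print("plug z.182",onz(mt,*pt[0],.182),onz(ms,*ps[0],.182),two(mt,pt[0],ms,ps[0]))
br=lambda a:a.min(2)>140
for n,m,im,b in(("t",mt,t,(415,145,465,195)),("s",ms,s,(240,270,300,330))):
    c,a,cnt=blob(im,*b,br); (cx,cy),r=cv2.minEnclosingCircle(cnt.astype(np.float32)); e=cv2.fitEllipse(cv2.convexHull(cnt.astype(np.float32))); print("collar",n,e,onz(m,*e[0],.176))
for n,m,im,b in(("t",mt,t,(305,145,365,215)),("s",ms,s,(305,195,390,275))):
    c,a,cnt=blob(im,*b,br); rc=cv2.minAreaRect(cnt.astype(np.float32)); bx=cv2.boxPoints(rc); print("tray",n,a,onz(m,*rc[0],.014),[onz(m,*p,.014)[:2].round(3) for p in bx])
# stand, corners
for p,z in(((209.6,159),.1),((282.4,157.4),.1),((284.4,186),.05),((213,186.6),.05)): print("stand",onz(mt,*p,z).round(3))
print("bar flange",onz(mt,229.2,174.2,.081),"plain",onz(mt,264.2,173,.081), "scene bar",onz(ms,375+192/3.75,130+75/3.75,.081), onz(ms,375+113/3.75,130+168/3.75,.081))
print("grinder corners z.15",[onz(mt,380+x/3,125+y/3,.15).round(3)[:2] for x,y in((26,212),(212,250),(248,90),(70,45))])
print("ball",two(mt,(380+86/3,125+145/3),ms,(220+220/3,235+46/3)))
print("notches",[onz(mt,380+x/3,125+y/3,.176).round(3)[:2] for x,y in((179,108),(212,155),(172,180),(136,152))],[onz(ms,220+x/3,235+y/3,.176).round(3)[:2] for x,y in((182,452-300),(172,515-300),(112,520-300),(115,455-300))])
E
```

```text
plug px (array([438.40277778, 172.75694444]), np.int32(144)) (array([267.6405694 , 296.25266904]), np.int32(281))
plug z.182 [ 0.54743353 -0.35229744  0.182     ] [ 0.54938841 -0.35693249  0.182     ] (array([ 0.54782664, -0.35486853,  0.17505923]), np.float64(0.002105625893930874))
collar t ((437.13214111328125, 168.921630859375), (21.970911026000977, 30.055240631103516), 86.0550537109375) [ 0.56065094 -0.34985044  0.176     ]
collar s ((270.872314453125, 298.8004455566406), (30.306150436401367, 39.279380798339844), 47.81952667236328) [ 0.55778658 -0.35518024  0.176     ]
tray t 1212 [ 0.53470339 -0.04150486  0.014     ] [array([0.465, 0.023]), array([ 0.625, -0.01 ]), array([ 0.604, -0.107]), array([ 0.445, -0.073])]
tray s 1440 [ 0.53352445 -0.02180063  0.014     ] [array([ 0.441, -0.07 ]), array([0.454, 0.07 ]), array([0.625, 0.025]), array([ 0.607, -0.106])]
stand [0.594 0.403 0.1  ]
stand [0.604 0.154 0.1  ]
stand [0.512 0.15  0.05 ]
stand [0.505 0.401 0.05 ]
bar flange [0.54570407 0.33802459 0.081     ] plain [0.5519007  0.21731361 0.081     ] scene bar [0.55051141 0.33811964 0.081     ] [0.55659092 0.21522079 0.081     ]
grinder corners z.15 [array([ 0.475, -0.2  ]), array([ 0.437, -0.399]), array([ 0.612, -0.44 ]), array([ 0.659, -0.247])]
ball (array([ 0.53447048, -0.24634256,  0.24440819]), np.float64(0.0005563882814138228))
notches [array([ 0.586, -0.358]), array([ 0.537, -0.393]), array([ 0.509, -0.35 ]), array([ 0.538, -0.312])] [array([ 0.552, -0.315]), array([ 0.583, -0.359]), array([ 0.55 , -0.394]), array([ 0.513, -0.354])]
```

Emit:
step_arm(commands=[[1, 2, 0.5, 2, 0, 0, 0.07], [1, 5, 1.5, 4, 0, 0, 0.15], [1, 8, 2.5, 6, 0, 0, 0.23], [1, 11, 3.7, 8, 0, 0, 0.3], [1, 14, 5, 9.5, 0, 0, 0.38]])

```text
time: 0.52
tool_pos: [0.2634, -0.4602, 0.3231]
tool_rot: [3.141, 0.0, 0.618]
contact_force: [0.3, -1.2, -0.2]
opening: 0.0919
grip_force: 0.0
```

Emit:
step_arm(commands=[[1, 3, 1, 0, 0, 0, 0.07], [1, 6, 2.1, 0, 0, 0, 0.15], [1, 9, 3.2, 0, 0, 0, 0.23], [1, 12, 4.3, 0, 0, 0, 0.3], [1, 14.3, 5.3, 0, 0, 0, 0.38]])

```text
time: 0.93
tool_pos: [0.4071, -0.4064, 0.3212]
tool_rot: [-3.141, -0.001, 0.999]
contact_force: [0.3, -0.6, -0.6]
opening: 0.0921
grip_force: 0.0
```

Emit:
step_arm(commands=[[1, 3, 1, 0, 0, 0, 0.07], [1, 6, 2.1, 0, 0, 0, 0.15], [1, 9, 3.2, 0, 0, 0, 0.23], [1, 12, 4.3, 0, 0, 0, 0.3], [1, 14.3, 5.3, 0, 0, 0, 0.38]])

```text
time: 1.35
tool_pos: [0.5501, -0.3533, 0.3208]
tool_rot: [-3.141, -0.001, 1.379]
contact_force: [-0.3, -0.9, -0.1]
opening: 0.0919
grip_force: 0.0
```

```bash
python3 - <<'E'
from h import *
o=observe();print(o["time"],o["tool_pos"],o["tool_rot"],o["qpos"].round(2),o["contact_force"])
m,_=shot("wrist","w1.png"); print(m)
E
```

```text
1.35 [ 0.55008663 -0.3533269   0.32080471] [-3.14081305e+00 -9.52665298e-04  1.37920113e+00] [-0.69  0.56  0.93  0.    1.66 -0.5 ] [-0.31327937 -0.9105961  -0.10610629]
{'vfov': 69.17134744725121, 'cx': 316.82602548639807, 'cy': 200.71219368796366, 'k1': -0.027878630444418354, 'world_to_cam': array([[ 9.81720434e-01, -1.90327191e-01, -7.41299796e-04,
        -6.07182827e-01],
       [ 1.81085057e-01,  9.35233761e-01, -3.04213766e-01,
         2.98318779e-01],
       [ 5.85934401e-02,  2.98518632e-01,  9.52603504e-01,
        -4.09104838e-01],
       [ 0.00000000e+00,  0.00000000e+00,  0.00000000e+00,
         1.00000000e+00]])}
```

View pics/w1.png

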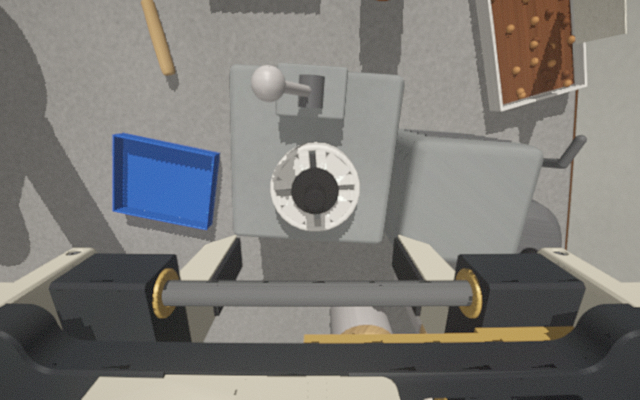

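The wrist view shows the collar centred near (315,187), with the plug's knob in its middle. The notches are at about (314,152), (349,187) and (317,222). The lever ball is at (267,82).

```bash
python3 - <<'E'
from h import *
m=camera_model("wrist"); im=cv2.imread("pics/w1.png").astype(int)
b=(im.min(2)>150).astype(np.uint8); b[:, :265]=0;b[:,365:]=0;b[:138]=0;b[236:]=0
n,l,st,c=cv2.connectedComponentsWithStats(b);k=1+np.argmax(st[1:,4])
cnt=np.argwhere(l==k)[:,::-1].astype(np.float32); h=cv2.convexHull(cnt)
W=np.array([onz(m,*p[0],.176)[:2] for p in h]).astype(np.float32); (cx,cy),r=cv2.minEnclosingCircle(W)
A=np.c_[2*W,np.ones(len(W))]; s=np.linalg.lstsq(A,(W**2).sum(1),rcond=None)[0]; print("enc",cx,cy,r,"ls",s[:2],np.sqrt(s[2]+s[0]**2+s[1]**2))
d=(im.max(2)<40).astype(np.uint8); d[:, :285]=0;d[:,345:]=0;d[:160]=0;d[216:]=0
n,l,st,cc=cv2.connectedComponentsWithStats(d);k=1+np.argmax(st[1:,4]); print("dark",cc[k],st[k],onz(m,*cc[k],.182),onz(m,*cc[k],.212))
C=s[:2]
# polar intensity on annulus 30..38 mm
for rr in(.029,.033,.037):
    g=[]
    for a in np.radians(np.arange(0,360,3)):
        u,v=proj(m,[C[0]+rr*np.cos(a),C[1]+rr*np.sin(a),.176]); g.append(im[int(round(v)),int(round(u))].mean())
    print(rr,[(i*3,int(x)) for i,x in enumerate(g) if x<110])
print([onz(m,u,v,.15)[:2].round(4) for u,v in((232,66),(403,77),(387,242),(233,236))])
print("ball",onz(m,267,82,.242))
E
```

```text
enc 0.5513858199119568 -0.3535620868206024 0.0761522427201271 ls [ 0.54258878 -0.35761223] 0.06855875439306883Traceback (most recent call last):
  File "<stdin>", line 9, in <module>
    return _wrapfunc(a, 'argmax', axis=axis, out=out, **kwds)
    return bound(*args, **kwds)
ValueError: attempt to get argmax of an empty sequence
```

```bash
python3 - <<'E'
from h import *
m=camera_model("wrist"); im=cv2.imread("pics/w1.png").astype(int)
print(im[188,270:365:4].mean(1).round())
b=(im.min(2)>190).astype(np.uint8); b[:, :265]=0;b[:,365:]=0;b[:138]=0;b[236:]=0
cnt=np.argwhere(b)[:,::-1].astype(np.float32); h=cv2.convexHull(cnt)
W=np.array([onz(m,*p[0],.176)[:2] for p in h])
A=np.c_[2*W,np.ones(len(W))]; s=np.linalg.lstsq(A,(W**2).sum(1),rcond=None)[0]; print("ls",s[:2],np.sqrt(s[2]+s[0]**2+s[1]**2))
d=(im.max(2)<75).astype(np.uint8); d[:, :285]=0;d[:,345:]=0;d[:160]=0;d[216:]=0
n,l,st,cc=cv2.connectedComponentsWithStats(d);k=1+np.argmax(st[1:,4]); print("dark",cc[k],st[k],onz(m,*cc[k],.182),onz(m,*cc[k],.212))
C=s[:2]
for rr in(.029,.033,.037):
    g=[]
    for a in np.radians(np.arange(0,360,3)):
        u,v=proj(m,[C[0]+rr*np.cos(a),C[1]+rr*np.sin(a),.176]); g.append(im[int(round(v)),int(round(u))].mean())
    print(rr,[(i*3,int(x)) for i,x in enumerate(g) if x<140])
print([onz(m,u,v,.15)[:2].round(4) for u,v in((232,66),(403,77),(387,242),(233,236))])
print("ball",onz(m,267,82,.242))
E
```

```text
[187. 161. 158. 154. 143. 134.  62.  59.  58.  53.  61.  60.  55.  59.
  61.  62.  64.  77. 111. 111. 112. 183. 214. 156.]
ls [ 0.55091451 -0.35089109] 0.04813936581204528
dark [314.55828221 190.59263804] [ 292  167   46   47 1630] [ 0.55082577 -0.35136104  0.182     ] [ 0.55257999 -0.34317016  0.212     ]
0.029 [(78, 100), (81, 74), (84, 81), (87, 72), (90, 103), (171, 112), (174, 118), (177, 117), (180, 118), (213, 129), (216, 123), (219, 131), (228, 135), (234, 115), (237, 122), (240, 107), (246, 105), (249, 87), (252, 135), (255, 106), (258, 91), (261, 86), (264, 102), (267, 92), (270, 68), (273, 111), (276, 130), (279, 99), (282, 126), (285, 104), (288, 130), (291, 117), (294, 139), (351, 112), (354, 115)]
0.033 [(78, 127), (81, 71), (84, 80), (87, 90), (171, 126), (174, 116), (177, 117), (180, 113), (183, 121), (258, 123), (261, 110), (264, 107), (267, 110), (270, 130), (351, 112), (354, 110), (357, 134)]
0.037 [(78, 137), (81, 81), (84, 82), (87, 81), (171, 113), (174, 116), (177, 115), (180, 119), (258, 127), (261, 115), (264, 113), (267, 114), (351, 121), (354, 114)]
[array([ 0.4889, -0.2114]), array([ 0.6638, -0.2546]), array([ 0.6258, -0.4421]), array([ 0.4385, -0.3992])]
ball [ 0.53447073 -0.24374283  0.242     ]
```

Emit:
step_arm(commands=[[0.75, 0, 0.1, -3, 0, 0, 0], [0.75, 0, 0.1, -6, 0, 0, 0], [0.75, 0, 0.1, -8.5, 0, 0, 0], [0.75, 0, 0.1, -10, 0, 0, 0], [0.75, 0, 0.1, -10, 0, 0, 0]])

```text
time: 1.82
tool_pos: [0.5464, -0.3523, 0.2169]
tool_rot: [-3.134, -0.004, 1.374]
contact_force: [-0.8, -1.3, -0.2]
opening: 0.0698
grip_force: 0.0
```

```bash
python3 - <<'E'
from h import *
o=observe();print(o["time"],o["tool_pos"],o["tool_rot"])
m,im=shot("wrist","w2.png"); print(m["world_to_cam"])
E
```

```text
1.8167 [ 0.54636621 -0.35232044  0.21691248] [-3.13389941 -0.00407057  1.37443809]
[[ 0.98078121 -0.19496066 -0.00765266 -0.60302883]
 [ 0.1836535   0.93572004 -0.30116341  0.26453388]
 [ 0.06587577  0.29396998  0.95354184 -0.31601215]
 [ 0.          0.          0.          1.        ]]
```

View pics/w2.png

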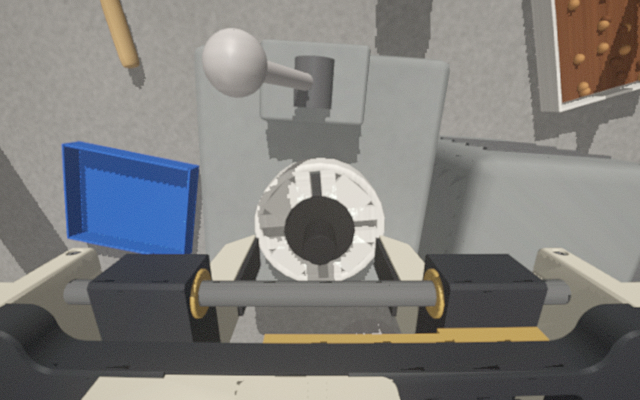

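The collar now centres at about (320,220), between the open fingers, with the plug's knob in it. Next I'll fit the circle.

```bash
cat >> h.py <<'E'
def collar(m,im,box,th=195,z=.176):
    x0,y0,x1,y1=box; b=np.zeros(im.shape[:2],bool); b[y0:y1,x0:x1]=im[y0:y1,x0:x1].min(2)>th
    h=cv2.convexHull(np.argwhere(b)[:,::-1].astype(np.float32)); h=[p[0] for p in h if p[0][1]<y1-4]
    W=np.array([onz(m,*p,z)[:2] for p in h]); s=np.linalg.lstsq(np.c_[2*W,np.ones(len(W))],(W**2).sum(1),rcond=None)[0]
    return s[:2],np.sqrt(s[2]+s[0]**2+s[1]**2)
E
python3 - <<'E'
from h import *
m=camera_model("wrist"); im=cv2.imread("pics/w2.png")
print(collar(m,im,(252,150,388,270)),collar(m,im,(252,150,388,240)))
print("knob",onz(m,320,240,.212))
for i in range(3): o=observe(); print(o["time"],o["tool_pos"],o["qpos"]); read_camera("top")
E
```

```text
(array([ 0.54847959, -0.35481509]), np.float64(0.048974864230958565)) (array([ 0.54865709, -0.35397057]), np.float64(0.048364060118765394))
knob [ 0.5498896  -0.35034356  0.212     ]
1.8667 [ 0.5472299  -0.35304386  0.21962732] [-6.90541693e-01  5.88167611e-01  1.14249097e+00 -3.66153240e-06
  1.41559778e+00 -4.94173349e-01]
1.9167 [ 0.54797611 -0.35365637  0.2216547 ] [-6.90535276e-01  5.86564210e-01  1.13979356e+00 -6.96345043e-06
  1.41616499e+00 -4.94242569e-01]
1.9667 [ 0.54844123 -0.35402859  0.22282351] [-6.90545258e-01  5.85560260e-01  1.13838536e+00  4.32528285e-05
  1.41616683e+00 -4.94244041e-01]
```

Emit:
step_arm(commands=[[0.7, 0, 0, -1.5, 0, 0, 0], [0.7, 0, 0, -3, 0, 0, 0], [0.7, 0, 0, -3.4, 0, 0, 0], [0.7, 0, 0, -3.4, 0, 0, 0], [0.1, 0, 0, -3.4, 0, 0, 0]], grip_force=20)

```text
time: 2.43
tool_pos: [0.5486, -0.354, 0.189]
tool_rot: [3.14, 0.001, 1.375]
contact_force: [0.2, -0.3, 0.3]
opening: 0.0615
grip_force: 0.0
```

Emit:
step_arm(commands=[[0, 0, 0, 0, 0, 0, 0], [0, 0, 0, 0, 0, 0, 0], [0, 0, 0, 0, 0, 0, 0], [0, 0, 0, 0, 0, 0, 0], [0, 0, 0, 0, 0, 0, 0]])

```text
time: 2.85
tool_pos: [0.5482, -0.3537, 0.188]
tool_rot: [3.141, 0.0, 1.375]
contact_force: [0.4, -0.2, -0.2]
opening: 0.0292
grip_force: 0.0
```

Emit:
step_arm(commands=[[0, 0, 0, 0, 0, 0, 0], [0, 0, 0, 0, 0, 0, 0], [0, 0, 0, 1, 0, 0, 0], [0, 0, 0, 3, 0, 0, 0], [0, 0, 0, 5, 0, 0, 0]])

```text
time: 3.27
tool_pos: [0.5478, -0.3533, 0.2381]
tool_rot: [-3.14, -0.001, 1.375]
contact_force: [1.1, 0.0, -0.3]
opening: 0.0212
grip_force: 20.0
```

Emit:
step_arm(commands=[[0, 0, 0, 3, 0, 0, 0], [0, 0, 0, 6, 0, 0, 0], [0, 0, 0, 9, 0, 0, 0], [0, -0.3, 2, 9, 0, 0, -0.1], [0, -0.5, 5, 9, 0, 0, -0.2]])

```text
time: 3.68
tool_pos: [0.5433, -0.3057, 0.3302]
tool_rot: [3.137, 0.002, 1.167]
contact_force: [-0.3, 1.1, -0.5]
opening: 0.0218
grip_force: 20.0
```

Emit:
step_arm(commands=[[0, -0.3, 3, 0, 0, 0, -0.1], [0, -0.6, 6, 0, 0, 0, -0.2], [0, -0.9, 9, 0, 0, 0, -0.3], [0, -1.2, 12, 0, 0, 0, -0.4], [0, -1.2, 15, 0, 0, 0, -0.5]])

```text
time: 4.1
tool_pos: [0.5305, -0.1522, 0.3287]
tool_rot: [3.141, -0.0, 0.669]
contact_force: [1.6, 0.5, 0.0]
opening: 0.0215
grip_force: 20.0
```

Emit:
step_arm(commands=[[0, 0, 3, 0, 0, 0, -0.1], [0, -0.2, 6, 0, 0, 0, -0.2], [0, -0.4, 9, 0, 0, 0, -0.3], [0, -0.6, 11.5, 0, 0, 0, -0.4], [0, -0.6, 13.1, 0, 0, 0, -0.5]])

```text
time: 4.52
tool_pos: [0.5246, -0.0201, 0.3288]
tool_rot: [-3.141, -0.001, 0.172]
contact_force: [0.3, -0.5, -0.4]
opening: 0.0215
grip_force: 20.0
```

```bash
python3 - <<'E'
from h import *
m,im=shot("wrist","w3.png");o=observe();print(o["time"],o["tool_pos"],o["tool_rot"],o["opening"])
m2,im2=shot("top","t3.png")
E
```

```text
4.5667 [ 0.52471779 -0.01828978  0.32887584] [-3.14004917e+00 -1.39476257e-03  1.66461545e-01] 0.02145530817727926
```

View pics/w3.png

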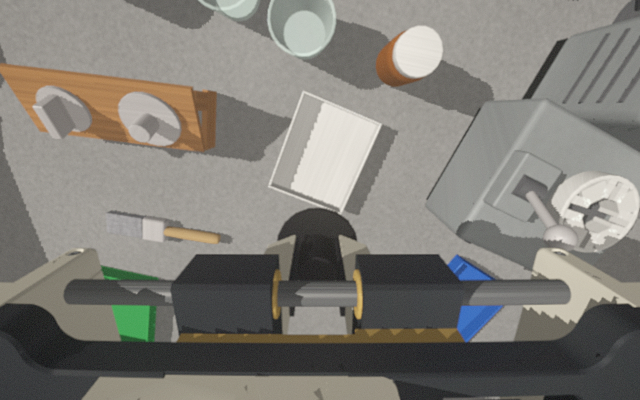

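The plug is held at (316,245). The tray's rim corners are at (305,92), (382,124), (343,213) and (269,185), and the jar's lid is at (417,52). The throat is open, with its collar at (597,207).

```bash
python3 - <<'E'
from h import *
m=camera_model("wrist")
P=[onz(m,*p,.028)[:2] for p in((305,92),(382,124),(343,213),(269,185))]; print(np.round(P,3),np.mean(P,0))
print("jar lid",onz(m,417,52,.11),"glass",onz(m,302,22,.08))
o=observe();print(o["tool_pos"])
f=lambda u,v,z:onz(m,u,v,z).round(4)
print("bar top ends px guess",f(52,112,.1),"flange",f(63,111,.081),"plain",f(149,119,.081))
E
```

```text
[[ 0.627  0.015]
 [ 0.602 -0.109]
 [ 0.448 -0.079]
 [ 0.475  0.05 ]] [ 0.53801276 -0.03080712]
jar lid [ 0.69111615 -0.11191141  0.11      ] glass [0.70519457 0.03011086 0.08      ]
[ 0.52495706 -0.02028063  0.32877604]
bar top ends px guess [0.5441 0.3354 0.1   ] flange [0.5449 0.3364 0.081 ] plain [0.5539 0.2172 0.081 ]
```

Emit:
step_arm(commands=[[0, 0.4, -0.3, -3, 0, 0, 0], [0, 0.8, -0.5, -7, 0, 0, 0], [0, 1.2, -0.7, -11, 0, 0, 0], [0, 1.2, -0.7, -15, 0, 0, 0], [0, 1.2, -0.7, -19, 0, 0, 0]])

```text
time: 5.03
tool_pos: [0.5374, -0.0309, 0.1366]
tool_rot: [3.141, -0.001, 0.177]
contact_force: [0.9, -1.4, -1.0]
opening: 0.0215
grip_force: 20.0
```

Emit:
step_arm(commands=[[0, 0, 0, -3.5, 0, 0, 0], [0, 0, 0, -6.5, 0, 0, 0], [0, 0, 0, -8.5, 0, 0, 0], [0, 0, 0, -9.6, 0, 0, 0], [0, 0, 0, -10, 0, 0, 0]])

```text
time: 5.45
tool_pos: [0.5365, -0.0304, 0.0362]
tool_rot: [-3.141, 0.003, 0.176]
contact_force: [-0.2, -0.4, -0.4]
opening: 0.0216
grip_force: 20.0
```

Emit:
step_arm(commands=[[0, 0, 0, -0.2, 0, 0, 0], [0, 0, 0, -0.3, 0, 0, 0], [0, 0, 0, -0.3, 0, 0, 0]])

```text
time: 5.7
tool_pos: [0.5381, -0.0299, 0.036]
tool_rot: [3.141, -0.002, 0.175]
contact_force: [-0.4, 0.2, -0.7]
opening: 0.0217
grip_force: 20.0
```

Now release it and go up.

Emit:
step_arm(commands=[[0, 0, 0, -0.2, 0, 0, 0], [0.55, 0, 0, -0.2, 0, 0, 0], [0.55, 0, 0, -0.2, 0, 0, 0], [0.55, 0, 0, -0.2, 0, 0, 0], [0.55, 0, 0, -0.2, 0, 0, 0]])

```text
time: 6.12
tool_pos: [0.5373, -0.0296, 0.033]
tool_rot: [3.141, -0.0, 0.175]
contact_force: [-0.1, -0.3, -0.2]
opening: 0.0435
grip_force: 0.0
```

Emit:
step_arm(commands=[[0.55, 0, 0, 0, 0, 0, 0], [0.55, 0, 0, 2, 0, 0, 0], [0.55, 0, 0, 5, 0, 0, 0], [0.55, 0, 0, 9, 0, 0, 0], [0.55, 0, 0, 13, 0, 0, 0]])

```text
time: 6.53
tool_pos: [0.5364, -0.0295, 0.1636]
tool_rot: [-3.141, 0.002, 0.175]
contact_force: [0.7, -0.7, -0.9]
opening: 0.0504
grip_force: 0.0
```

Emit:
step_arm(commands=[[0.6, 0, 3, 3, 0, 0, 0], [0.6, 0, 6, 6, 0, 0, 0], [0.6, 0, 9, 8, 0, 0, 0], [0.6, 0, 12, 10, 0, 0, 0], [0.6, 0, 15, 10, 0, 0, 0]])

```text
time: 6.95
tool_pos: [0.5387, 0.1219, 0.2676]
tool_rot: [3.141, -0.008, 0.175]
contact_force: [0.8, -0.1, 0.5]
opening: 0.0551
grip_force: 0.0
```

```bash
python3 - <<'E'
from h import *
m,im=shot("scene","s4.png");m2,im2=shot("top","t4.png");o=observe();print(o["time"],o["tool_pos"],o["tool_rot"],o["qpos"].round(2))
m,im=shot("wrist","w4.png")
np.save("w4.npy",m,allow_pickle=True)
c=np.zeros((600,800,3),np.uint8); w=cv2.cvtColor(im,cv2.COLOR_RGB2BGR)
c[:400,:640]=w; s=cv2.imread("pics/s4.png"); c[400:600,:300]=cv2.resize(s[195:275,305:425],(300,200)); c[400:600,320:720]=cv2.resize(cv2.imread("pics/t4.png")[150:210,280:400],(400,200)); cv2.imwrite("pics/c4.png",c)
E
```

```text
7.05 [0.53702789 0.12422926 0.26387244] [-3.14047254e+00 -2.51138351e-03  1.79245567e-01] [0.09 0.36 1.39 0.   1.39 1.48]
```

View pics/c4.png

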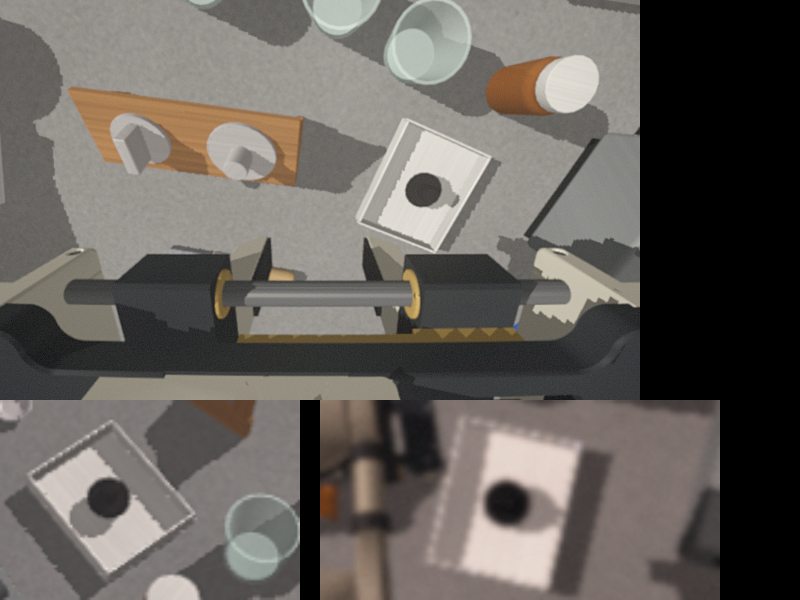

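The plug stands in the tray, at (423,190) in the wrist part of the picture. The bar carrier's flange is at about (140,139) and the round-knobbed one at (241,152). Now I'll move to a tilted pre-grasp 10 cm out along the carrier's axis.

Emit:
step_arm(commands=[[0.6, -1, 3, 0, 0, 0, -0.03], [0.6, -2, 6, 0, 0, 0, -0.06], [0.6, -3, 9, 0, 0, 0, -0.09], [0.6, -4, 12, 0, 0, 0, -0.12], [0.6, -4.2, 15, 0, 0, 0, -0.14]])

```text
time: 7.52
tool_pos: [0.494, 0.2703, 0.2624]
tool_rot: [3.141, 0.002, 0.032]
contact_force: [1.0, 0.1, 0.3]
opening: 0.0551
grip_force: 0.0
```

Emit:
step_arm(commands=[[0.6, 0, 2, 0, 0.003, -0.1, 0], [0.6, 0, 4, -1, 0.007, -0.2, 0], [0.6, 0, 5.5, -2, 0.01, -0.3, 0], [0.6, 0, 6.5, -3, 0.014, -0.4, 0], [0.6, 0, 6.5, -4, 0.018, -0.5, 0]])

```text
time: 7.93
tool_pos: [0.4952, 0.3364, 0.2226]
tool_rot: [-3.139, -0.505, 0.036]
contact_force: [0.2, -1.0, -0.6]
opening: 0.0552
grip_force: 0.0
```

Emit:
step_arm(commands=[[0.6, 0, 0, -2, 0, -0.023, 0], [0.6, 0, 0, -4, 0, -0.023, 0], [0.6, 0, 0, -5, 0, -0.023, 0], [0.6, 0, 0, -5, 0, -0.023, 0], [0.6, 0, 0, -5, 0, -0.023, 0]])

```text
time: 8.35
tool_pos: [0.4958, 0.3347, 0.1726]
tool_rot: [3.14, -0.523, 0.034]
contact_force: [1.5, 0.7, -0.3]
opening: 0.0551
grip_force: 0.0
```

```bash
python3 - <<'E'
from h import *
read_camera("top");read_camera("top")
o=observe();print(o["time"],o["tool_pos"],o["tool_rot"],o["qpos"].round(2),o["qvel"].round(3))
m,im=shot("wrist","w5.png"); print(m["world_to_cam"])
E
```

```text
8.45 [0.49635453 0.33536079 0.17400116] [-3.14088628 -0.52504513  0.03370001] [ 0.61  0.35  1.8  -0.51  0.59  2.52] [ 0.004 -0.008 -0.    -0.002 -0.003  0.006]
[[ 3.40606011e-02 -9.99419769e-01 -7.13698862e-06  3.17854412e-01]
 [ 9.76296991e-01  3.32710409e-02  2.13862627e-01 -5.64066262e-01]
 [-2.13738300e-01 -7.29125744e-03  9.76863745e-01 -2.38267603e-01]
 [ 0.00000000e+00  0.00000000e+00  0.00000000e+00  1.00000000e+00]]
```

View pics/w5.png

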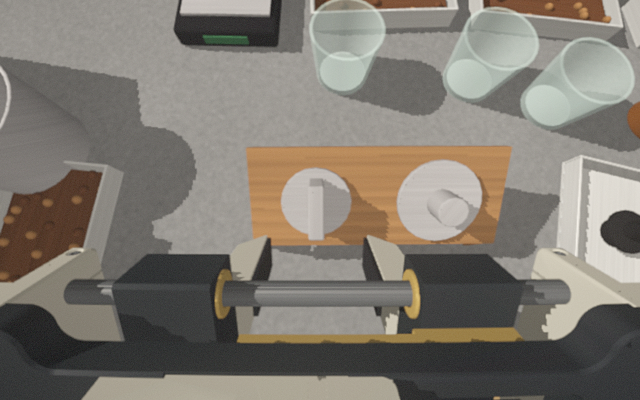

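The bar is upright in the picture at u≈316, v 178–240, on a flange centred at about (316,202). It is lined up between the fingers.

```bash
python3 - <<'E'
from h import *
m=camera_model("wrist"); im=cv2.imread("pics/w5.png").astype(int)
hsv=cv2.cvtColor(im.astype(np.uint8),cv2.COLOR_BGR2HSV)
psi=.035; a=np.array([-.5*np.cos(psi),-.5*np.sin(psi),.866])
for n,x0,x1 in(("bar",270,362),("plain",390,492)):
    b=np.zeros(im.shape[:2],np.uint8); b[150:238,x0:x1]=(hsv[150:238,x0:x1,1]<45)&(im[150:238,x0:x1].min(2)>90)
    k,l,st,c=cv2.connectedComponentsWithStats(b);j=1+np.argmax(st[1:,4]); h=cv2.convexHull(np.argwhere(l==j)[:,::-1].astype(np.float32))
    e=cv2.fitEllipse(h); print(n,st[j],e)
    p0=np.array([.55,0,.081]) 
    # plane through stand middle: use z=.080 at centre
    print(onz(m,*e[0],.080))
h=hsv; w=((h[:,:,0]>5)&(h[:,:,0]<25)&(h[:,:,1]>90)).astype(np.uint8); w[:140]=0;w[250:]=0;w[:,:240]=0;w[:,515:]=0
print("plate box",cv2.boundingRect(w),[onz(m,*p,z).round(4) for p,z in(((247,147),.1),((511,147),.1),((497,243),.05),((250,246),.05))])
# bar edges along rows
for v in(185,195,205,215,225): print(v,im[v,300:332].mean(1).round().astype(int))
for u,v in((316,180),(316,240)):print(onz(m,u,v,.108))
mid=np.array([.547,.338,.081]); print("proj mid,top centre,ends",proj(m,mid),proj(m,mid+.031*a),[proj(m,mid+.031*a+s*.025*np.array([.866,0.03,.5])) for s in(-1,1)])
E
```

```text
bar [ 281  168   70   70 3711] ((315.65435791015625, 201.73023986816406), (68.80669403076172, 69.55640411376953), 168.01519775390625)
[0.54768256 0.3379724  0.08      ]
plain [ 397  160   85   78 5283] ((438.8132019042969, 199.42587280273438), (77.52884674072266, 87.25578308105469), 58.61104965209961)
[0.55404799 0.2185402  0.08      ]
plate box (246, 146, 266, 100) [array([0.5935, 0.4037, 0.1   ]), array([0.6026, 0.1549, 0.1   ]), array([0.5163, 0.1465, 0.05  ]), array([0.5048, 0.4048, 0.05  ])]
185 [192 191 191 192 191 191 191 189 186 174 160 159 158 158 157 156 154 153
 156 157 158 156 142 130 142 148 148 148 147 148 147 150]
195 [186 185 187 187 187 185 187 186 194 194 192 194 191 190 188 186 187 187
 184 186 188 190 177 157 146 145 145 145 145 143 144 148]
205 [188 188 187 186 189 188 186 187 194 196 193 194 190 188 187 186 187 185
 184 185 187 187 176 156 145 145 146 148 144 144 144 146]
215 [187 188 188 184 186 186 185 185 194 193 192 190 187 189 186 189 186 186
 185 184 185 186 174 158 144 145 143 144 147 145 145 145]
225 [186 188 186 188 187 190 187 190 193 195 192 190 189 188 184 185 185 183
 184 185 186 186 176 155 147 147 148 147 149 147 148 148]
[0.56122478 0.33802616 0.108     ]
[0.50872557 0.33619822 0.108     ]
proj mid,top centre,ends [315.59639774 202.20412491] [315.45797354 213.31676571] [array([315.51264275, 239.86104001]), array([315.4005535 , 185.08981384])]
```

Emit:
step_arm(commands=[[0.6, 1.2, 0.06, -2.1, 0, 0, 0], [0.6, 2.4, 0.12, -4.2, 0, 0, 0], [0.6, 3.5, 0.2, -6.2, 0, 0, 0], [0.6, 4.5, 0.2, -7.8, 0, 0, 0], [0.6, 4.9, 0.25, -8.5, 0, 0, 0]])

```text
time: 8.92
tool_pos: [0.5452, 0.3373, 0.0865]
tool_rot: [3.14, -0.523, 0.034]
contact_force: [-0.3, -1.0, -0.1]
opening: 0.0549
grip_force: 0.0
```

Emit:
step_arm(commands=[[0.6, 0, 0, 0, 0, 0, 0], [0.6, 0, 0, 0, 0, 0, 0], [0, 0, 0, 0, 0, 0, 0], [0, 0, 0, 0, 0, 0, 0], [0, 0, 0, 0, 0, 0, 0]], grip_force=40)

```text
time: 9.33
tool_pos: [0.5443, 0.3383, 0.0891]
tool_rot: [-3.141, -0.525, 0.035]
contact_force: [0.7, -0.6, 0.2]
opening: 0.0397
grip_force: 0.0
```

Emit:
step_arm(commands=[[0, 0, 0, 0, 0, 0, 0], [0, 0, 0, 0, 0, 0, 0], [0, 0, 0, 0, 0, 0, 0], [0, 0, 0, 0, 0, 0, 0], [0, 0, 0, 0, 0, 0, 0]])

```text
time: 9.75
tool_pos: [0.5441, 0.3379, 0.0879]
tool_rot: [3.141, -0.523, 0.035]
contact_force: [-0.4, -0.2, 0.8]
opening: 0.0139
grip_force: 40.0
```

Emit:
step_arm(commands=[[0, -0.5, -0.02, 0.9, 0, 0, 0], [0, -1.5, -0.05, 2.6, 0, 0, 0], [0, -3, -0.1, 5.2, 0, 0, 0], [0, -4.5, -0.15, 7.8, 0, 0, 0], [0, -5.5, -0.2, 10.5, 0, 0, 0]])

```text
time: 10.17
tool_pos: [0.4868, 0.3351, 0.1923]
tool_rot: [3.139, -0.519, 0.036]
contact_force: [1.5, 0.1, -2.0]
opening: 0.0137
grip_force: 40.0
```

Emit:
step_arm(commands=[[0, 0.5, -1, 3, -0.003, 0.1, 0], [0, 1, -3, 6, -0.007, 0.2, 0], [0, 1.5, -6, 9, -0.01, 0.3, 0], [0, 2, -9, 12, -0.014, 0.4, 0], [0, 2, -12, 14, -0.018, 0.5, 0]])

```text
time: 10.58
tool_pos: [0.5082, 0.2257, 0.3276]
tool_rot: [-3.14, -0.025, 0.038]
contact_force: [2.1, 0.6, -3.7]
opening: 0.0138
grip_force: 40.0
```

Emit:
step_arm(commands=[[0, 0, -2.5, 0, 0, 0.023, 0], [0, 0, -5.5, 0, 0, 0.023, 0], [0, 0, -8.5, 0, 0, 0.023, 0], [0, 0, -11.5, 0, 0, 0.023, 0], [0, 0, -14, 0, 0, 0.023, 0]])

```text
time: 11.0
tool_pos: [0.5082, 0.0839, 0.3245]
tool_rot: [3.141, -0.003, 0.035]
contact_force: [0.9, -0.7, -2.9]
opening: 0.0139
grip_force: 40.0
```

Emit:
step_arm(commands=[[0, 0, -2.5, 0, 0, 0, 0.1], [0, 0, -5, 0, 0, 0, 0.2], [0, 0, -7.5, 0, 0, 0, 0.3], [0, 0, -10, 0, 0, 0, 0.4], [0, 0, -12.5, 0, 0, 0, 0.5]])

```text
time: 11.42
tool_pos: [0.5082, -0.0402, 0.3246]
tool_rot: [-3.141, -0.004, 0.54]
contact_force: [-0.1, -0.4, -3.6]
opening: 0.014
grip_force: 40.0
```

Emit:
step_arm(commands=[[0, 0, -2.5, 0, 0, 0, 0.1], [0, 0, -5, 0, 0, 0, 0.2], [0, 0, -7.5, 0, 0, 0, 0.3], [0, 0, -10, 0, 0, 0, 0.4], [0, 0, -12.5, 0, 0, 0, 0.5]])

```text
time: 11.83
tool_pos: [0.5083, -0.165, 0.3245]
tool_rot: [-3.14, -0.005, 1.04]
contact_force: [1.0, -0.4, -2.7]
opening: 0.014
grip_force: 40.0
```

```bash
python3 - <<'E'
from h import *
read_camera("top"); 
o=observe();print(o["time"],o["tool_pos"],o["tool_rot"],o["qpos"].round(2),o["opening"])
m,im=shot("wrist","w6.png"); 
E
```

```text
11.8833 [ 0.50825716 -0.16954899  0.32411654] [ 3.14144133e+00 -2.08883571e-03  1.04464462e+00] [-0.47  0.31  1.31  0.    1.53  0.06] 0.013721136520215203
```

View pics/w6.png

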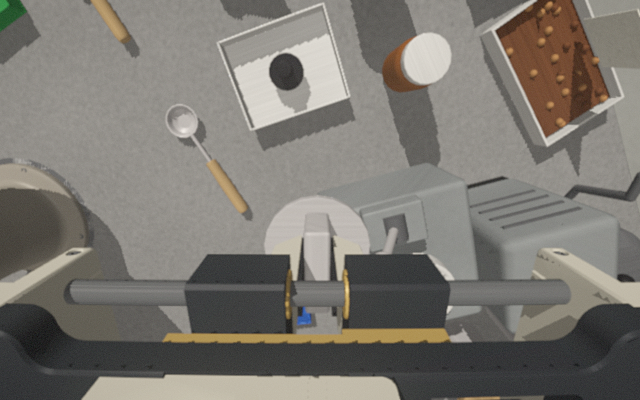

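The carrier hangs upright in the grip, its flange arc spanning (265–368, 195–250). The plug is still in the tray at (287,72). Next I'll measure where the carrier's axis lies relative to the tool, and get a second reading of the notch angle.

```bash
python3 - <<'E'
from h import *
from scipy.optimize import least_squares as LS
m=camera_model("wrist"); im=cv2.imread("pics/w6.png").astype(int); o=observe(); z=o["tool_pos"][2]-.007
b=(im.min(2)>175).astype(np.uint8); b[:190]=0;b[250:]=0;b[:,:255]=0;b[:,375:]=0
pts=[]
for v in range(198,246,3):
    u=np.flatnonzero(b[v]); 
    if len(u): pts+= [(u[0]-.5,v),(u[-1]+.5,v)]
W=np.array([onz(m,*p,z)[:2] for p in pts]); 
f=lambda c:np.hypot(*(W-c).T)-.034
s=LS(f,W.mean(0)-[0,.02],loss="soft_l1",f_scale=.001); print(len(W),"flange c",s.x,"res",np.abs(s.fun).mean(),(f(s.x)*1e3).round(1))
d=s.x-o["tool_pos"][:2]; yaw=o["tool_rot"][2]; tx=np.array([np.cos(yaw),np.sin(yaw)]); ty=np.array([np.sin(yaw),-np.cos(yaw)]); print("off tool x,y mm",d@tx*1e3,d@ty*1e3, o["tool_pos"],yaw)
for n,box in(("top",(418,150,462,192)),("scene",(243,272,295,325))):
    m=camera_model(n); g=cv2.imread("pics/%s4.png"%n[0])
    for th in (130,150,170):
        c,r=collar(m,g.astype(int),box,th); print(n,th,c,r)
    c=np.array([.5483,-.3545]) if n=="top" else np.array([.550,-.355])
    g=cv2.cvtColor(g,cv2.COLOR_BGR2GRAY)
    A=np.radians(np.arange(0,360,2)); Q=np.zeros(180)
    for rr in(.030,.033,.036):
        uv=np.array([proj(m,[c[0]+rr*np.cos(a),c[1]+rr*np.sin(a),.176]) for a in A],np.float32); Q+=cv2.remap(g,uv[:,0].copy(),uv[:,1].copy(),cv2.INTER_LINEAR).ravel()/3
    F=Q.reshape(4,45); print(n,[(k*90+2*int(F[k].argmin()) if 0 else (2*int(i),int(Q[i]))) for k in range(1) for i in np.flatnonzero(Q<np.percentile(Q,22))])
E
```

```text
32 flange c [ 0.50652401 -0.16983591] res 0.0005644955306326955 [ 0.6  0.6  0.7  0.4  0.7  0.1  0.4  0.3  0.3 -0.1  0.1 -0.4  0.2  0.1
 -0.1 -0.2 -0.7 -0.3 -0.6 -0.7 -0.9 -0.5 -0.5 -0.7 -1.2 -0.7 -1.1 -0.6
 -1.4 -0.4 -1.1 -1.2]
off tool x,y mm -3.1362642334378386 -0.19845728541877408 [ 0.50829679 -0.16724115  0.32401119] 1.034619984908725
top 130 [ 0.54802397 -0.35001493] 0.051102146446399904
top 150 [ 0.54855518 -0.35061207] 0.04876851245676722
top 170 [ 0.54862175 -0.35178585] 0.04624069451641463
top [(0, 143), (78, 151), (80, 133), (82, 123), (84, 121), (86, 120), (88, 132), (90, 150), (126, 144), (128, 136), (130, 132), (132, 129), (134, 128), (136, 127), (138, 126), (140, 125), (142, 124), (144, 124), (146, 123), (148, 123), (150, 122), (152, 120), (154, 119), (156, 116), (158, 111), (160, 105), (162, 99), (164, 95), (166, 92), (168, 93), (170, 96), (172, 107), (174, 124), (176, 140), (262, 151), (264, 144), (266, 150), (354, 146), (356, 137), (358, 132)]
scene 130 [ 0.54804105 -0.35507344] 0.04891521983934196
scene 150 [ 0.54816893 -0.35535647] 0.047987544589250995
scene 170 [ 0.54860733 -0.35526899] 0.04717166109856222
scene [(84, 98), (86, 86), (88, 85), (90, 86), (92, 104), (136, 122), (138, 118), (140, 119), (142, 119), (144, 119), (146, 119), (148, 120), (150, 120), (152, 120), (154, 120), (156, 120), (158, 121), (160, 121), (162, 121), (164, 121), (166, 119), (168, 116), (170, 111), (172, 104), (174, 94), (176, 87), (178, 88), (180, 99), (254, 110), (256, 91), (258, 85), (260, 87), (262, 90), (264, 109), (346, 120), (348, 82), (350, 63), (352, 74), (354, 95), (356, 110)]
```

Emit:
step_arm(commands=[[0, 1, -3.7, 0, 0, 0, 0.09], [0, 2, -7.4, 0, 0, 0, 0.18], [0, 3, -11.1, 0, 0, 0, 0.27], [0, 4, -14.8, 0, 0, 0, 0.36], [0, 4, -18.5, 0, 0, 0, 0.433]])

```text
time: 12.35
tool_pos: [0.5501, -0.3496, 0.324]
tool_rot: [3.141, -0.007, 1.473]
contact_force: [1.8, -0.8, -3.2]
opening: 0.0135
grip_force: 40.0
```

Emit:
step_arm(commands=[[0, 0, 0, -2, 0, 0, 0], [0, 0, 0, -4, 0, 0, 0], [0, 0, 0, -6, 0, 0, 0], [0, 0, 0, -8, 0, 0, 0], [0, 0, 0, -8.5, 0, 0, 0]])

```text
time: 12.77
tool_pos: [0.5477, -0.3473, 0.2356]
tool_rot: [-3.136, -0.01, 1.467]
contact_force: [0.0, 0.6, -4.2]
opening: 0.0136
grip_force: 40.0
```

Emit:
step_arm(commands=[[0, 0, 0, 0, 0, 0, 0], [0, 0, 0, 0, 0, 0, 0], [0, 0, 0, 0, 0, 0, 0]])

```text
time: 13.02
tool_pos: [0.5496, -0.3493, 0.2417]
tool_rot: [3.139, -0.004, 1.468]
contact_force: [-0.6, 0.9, -2.2]
opening: 0.014
grip_force: 40.0
```

```bash
python3 - <<'E'
from h import *
shot("scene","s7.png"); o=observe();print(o["time"],o["tool_pos"],o["tool_rot"],o["contact_force"]); shot("top","t7.png"); shot("wrist","w7.png")
c=np.zeros((600,800,3),np.uint8)
s=cv2.imread("pics/s7.png");t=cv2.imread("pics/t7.png");w=cv2.imread("pics/w7.png")
c[:300,:390]=cv2.resize(s[235:335,220:350],(390,300)); c[:300,400:800]=cv2.resize(t[130:205,390:490],(400,300)); c[300:,:480]=cv2.resize(w[:400],(480,300))
cv2.imwrite("pics/c7.png",c)
E
```

```text
13.0667 [ 0.54957696 -0.34940405  0.24177725] [ 3.13863824 -0.00340499  1.46802302] [ 0.06534216  0.25014352 -3.28103016]
```

View pics/c7.png

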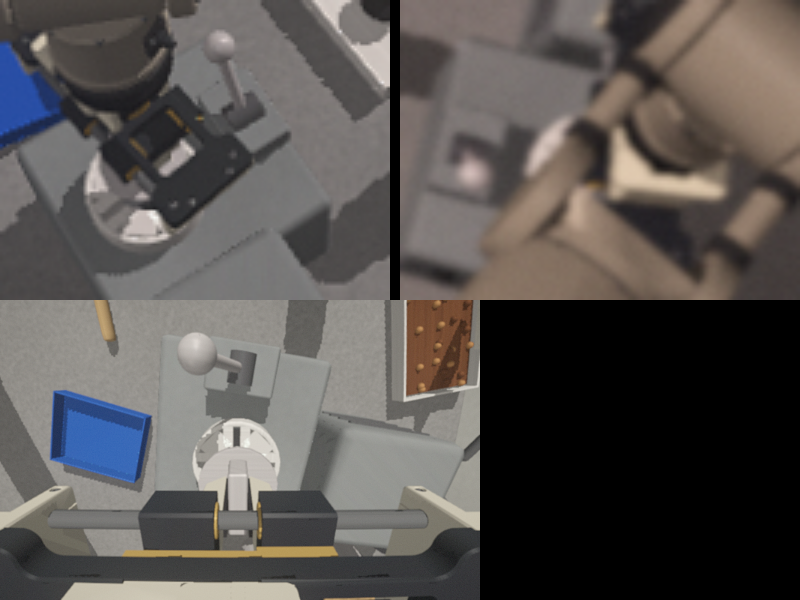

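The wrist view shows the flange arc and bar in front of the collar arc, with the collar spanning about (257–373, 160–220) in full-picture pixels. I'll fit both circles in that one picture.

```bash
python3 - <<'E'
from h import *
from scipy.optimize import least_squares as LS
o=observe(); print(o["tool_pos"],o["tool_rot"])
m,im=shot("wrist","w8.png"); im=im.astype(int); g=im.min(2)
for v in range(158,246,8): print(v,''.join('%4d'%x for x in g[v,250:384:4]))
print([g[v,316] for v in range(150,240,2)])
print("pred centre collar",proj(m,[.5485,-.354,.176]),"flange",proj(m,[*o["tool_pos"][:2],o["tool_pos"][2]-.007]))
E
```

```text
[ 0.54933423 -0.34941648  0.2413546 ] [ 3.13922683 -0.00370129  1.4679806 ]
158  148 147 150 151 151 148 148 149 149 146 146 146 114 104 111 180 184 181 183 155 126  94  94 101 102  99 134 146 143 144 144 144 146 143
166  147 147 151 149 149 147 146 149 150 182 131 141 202 214 207 204 202 205 205 208 218 223 207 192 170 145 146 142 146 144 146 148 142 143
174  149 149 151 148 149 148 154 203 153 153 141 105 193 209 207 188  82  76 210 210 211 137 144 191 208 216 180 146 147 145 145 145 145 146
182  147 149 148 148 145 203 164 138 143 146 159 203 203 208 207 185  76  74 210 207 207 206 203 203 202 163 201 212 151 146 149 147 150 144
190  146 149 152 151 148 148 141 143 146 143 199 203 203 204 204 184  81  78 211 217 206 203 203 203 204 203 203 180 207 193 148 147 148 143
198  146 149 148 183 140 146 144 145 144 146 155 203 193 174 176 191 190 191 190 179 174 180 204 203 203 202 203 204 205 204 175 144 148 149
206  149 146 198 147 153 147 146 146 145 180 192 189 189 188 189 188 187 188 188 188 187 188 187 187 185 193 209 205 204 204 208 151 149 147
214  148 149 209 150 148 145 145 182 
[... 570 characters left out ...]
, np.int64(96), np.int64(185), np.int64(196), np.int64(217), np.int64(218), np.int64(205), np.int64(171), np.int64(98), np.int64(82), np.int64(76), np.int64(77), np.int64(76), np.int64(74), np.int64(75), np.int64(81), np.int64(78), np.int64(82), np.int64(82), np.int64(81), np.int64(106), np.int64(180), np.int64(193), np.int64(183), np.int64(183), np.int64(186), np.int64(187), np.int64(186), np.int64(184), np.int64(180), np.int64(174), np.int64(176), np.int64(175), np.int64(175), np.int64(176), np.int64(173), np.int64(173), np.int64(177), np.int64(173), np.int64(197), np.int64(210), np.int64(186), np.int64(184)]
pred centre collar [316.08580285 218.60389077] flange [316.63870179 244.96400207]
```

```bash
cat > fit.py <<'E'
from h import *
from scipy.optimize import least_squares as LS
def run(fn):
    o=observe(); m=camera_model("wrist"); im=read_camera("wrist").astype(int); g=im.min(2)
    zt=o["tool_pos"][2]
    br=g>170; P=[]
    for v in range(160,226,2):
        u=np.flatnonzero(br[v,245:385])+245
        if len(u): P.append((u[-1]+.5,v)); P.append((u[0]-.5,v))
    F=[]
    fl=((g>=178)&(g<=193)).astype(np.uint8); fl=cv2.morphologyEx(fl,cv2.MORPH_OPEN,np.ones((3,5),np.uint8)); fl[:194]=0; fl[244:]=0; fl[:,:245]=0; fl[:,385:]=0
    for v in range(200,228,2):
        u=np.flatnonzero(fl[v])
        if len(u): F+= [(u[0]-.5,v),(u[-1]+.5,v)]
    out=[]
    for n,Q,z,r in(("collar",P,.176,.048),("flange",F,zt-.007,.034)):
        W=np.array([onz(m,*p,z)[:2] for p in Q]); c0=np.array([.5485,-.354]) if n=="collar" else o["tool_pos"][:2]
        s=LS(lambda c:np.hypot(*(W-c).T)-r,c0,loss="soft_l1",f_scale=.0006); s2=LS(lambda c:np.hypot(*(W-c[:2]).T)-c[2],[*c0,r],loss="soft_l1",f_scale=.0006)
        print(n,s.x.round(4),"free",s2.x.round(4),"res mm",(np.hypot(*(W-s.x).T)-r)[::3].round(4)*1e3); out.append(s.x)
    print("collar-flange mm",(out[0]-out[1])*1e3,o["tool_pos"])
run(0)
E
python3 fit.py
```

```text
collar [ 0.5477 -0.3525] free [ 0.5476 -0.3529  0.0482] res mm [  1.7   1.5   1.4   0.9   0.6  -0.   -0.1  -0.6  -0.7 -14.9  -0.5 -18.7
  -0.3  -0.   -0.2   0.3  -0.3   0.5   0.3   0.4   0.6   0.9]
flange [ 0.5489 -0.3523] free [ 0.5491 -0.35    0.0323] res mm [ 0.5  0.3  0.5  0.1 -0.3 -0.4 -0.2 -0.5 -0.8 -0.9]
collar-flange mm [-1.194474   -0.28513618] [ 0.54920597 -0.34936927  0.24108882]
```

Emit:
step_arm(commands=[[0, -0.1, -0.05, -1, 0, 0, 0], [0, -0.1, -0.05, -1.8, 0, 0, 0], [0, -0.1, -0.05, -2, 0, 0, 0], [0, -0.1, -0.05, -2, 0, 0, 0], [0, -0.1, -0.05, -2, 0, 0, 0]])

```text
time: 13.68
tool_pos: [0.5478, -0.3497, 0.2195]
tool_rot: [-3.141, -0.005, 1.468]
contact_force: [0.1, 0.2, -2.9]
opening: 0.0137
grip_force: 40.0
```

Emit:
step_arm(commands=[[0, 0, 0, -0.2, 0, 0, 0], [0, 0, 0, -0.4, 0, 0, 0], [0, 0, 0, -0.6, 0, 0, 0], [0, 0, 0, -0.7, 0, 0, 0], [0, 0, 0, -0.7, 0, 0, 0]])

```text
time: 14.1
tool_pos: [0.5478, -0.3497, 0.2126]
tool_rot: [-3.142, -0.005, 1.468]
contact_force: [-0.5, -0.6, -3.2]
opening: 0.0138
grip_force: 40.0
```

Emit:
step_arm(commands=[[0, 0, 0, -0.1, 0, 0, 0], [0, 0, 0, -0.2, 0, 0, 0], [0, 0, 0, -0.3, 0, 0, 0], [0, 0, 0, -0.4, 0, 0, 0], [0, 0, 0, -0.4, 0, 0, 0]])

```text
time: 14.52
tool_pos: [0.5479, -0.3504, 0.2092]
tool_rot: [3.141, -0.004, 1.468]
contact_force: [0.8, -2.0, -1.7]
opening: 0.0137
grip_force: 40.0
```

Emit:
step_arm(commands=[[0, 0, -0.08, 0, 0, 0, 0], [0, 0, -0.15, -0.1, 0, 0, 0], [0, 0, -0.15, -0.2, 0, 0, 0], [0, 0, -0.15, -0.3, 0, 0, 0], [0, 0, -0.15, -0.3, 0, 0, 0]])

```text
time: 14.93
tool_pos: [0.5478, -0.351, 0.2054]
tool_rot: [-3.141, -0.006, 1.468]
contact_force: [-0.1, 0.1, -2.9]
opening: 0.0137
grip_force: 40.0
```

Emit:
step_arm(commands=[[0, 0, 0, -0.1, 0, 0, 0], [0, 0, 0, -0.2, 0, 0, 0], [0, 0, 0, -0.3, 0, 0, 0], [0, 0, 0, -0.3, 0, 0, 0], [0, 0, 0, -0.3, 0, 0, 0]])

```text
time: 15.35
tool_pos: [0.5479, -0.3516, 0.2029]
tool_rot: [3.141, -0.004, 1.468]
contact_force: [0.8, -1.9, -2.5]
opening: 0.0135
grip_force: 40.0
```

Emit:
step_arm(commands=[[0, 0, -0.06, 0, 0, 0, 0], [0, 0, -0.12, -0.1, 0, 0, 0], [0, 0, -0.12, -0.2, 0, 0, 0], [0, 0, -0.12, -0.3, 0, 0, 0], [0, 0, -0.12, -0.3, 0, 0, 0]])

```text
time: 15.77
tool_pos: [0.5478, -0.3522, 0.1995]
tool_rot: [-3.141, -0.006, 1.468]
contact_force: [0.2, -0.1, -3.2]
opening: 0.0138
grip_force: 40.0
```

Emit:
step_arm(commands=[[0, 0, 0, -0.1, 0, 0, 0], [0, 0, 0, -0.2, 0, 0, 0], [0, 0, 0, -0.3, 0, 0, 0], [0, 0, 0, -0.3, 0, 0, 0], [0, 0, 0, -0.3, 0, 0, 0]])

```text
time: 16.18
tool_pos: [0.5479, -0.3524, 0.1969]
tool_rot: [3.141, -0.005, 1.468]
contact_force: [0.5, 0.1, -2.4]
opening: 0.0137
grip_force: 40.0
```

Emit:
step_arm(commands=[[0, 0, 0, -0.1, 0, 0, 0], [0, 0, 0, -0.2, 0, 0, 0], [0, 0, 0, -0.3, 0, 0, 0], [0, 0, 0, -0.4, 0, 0, 0], [0, 0, 0, -0.4, 0, 0, 0]])

```text
time: 16.6
tool_pos: [0.5478, -0.3524, 0.1926]
tool_rot: [-3.142, -0.005, 1.468]
contact_force: [0.3, -0.3, -2.7]
opening: 0.0136
grip_force: 40.0
```

Emit:
step_arm(commands=[[0, 0, 0, -0.1, 0, 0, 0], [0, 0, 0, -0.2, 0, 0, 0], [0, 0, 0, -0.3, 0, 0, 0], [0, 0, 0, -0.3, 0, 0, 0], [0, 0, 0, -0.3, 0, 0, 0]])

```text
time: 17.02
tool_pos: [0.548, -0.3525, 0.1911]
tool_rot: [3.14, -0.004, 1.468]
contact_force: [-2.2, 2.6, 5.1]
opening: 0.0136
grip_force: 40.0
```

Emit:
step_arm(commands=[[0, 0, 0, -0.05, 0, 0, 0], [0, 0, 0, -0.1, 0, 0, 0], [0, 0, 0, -0.1, 0, 0, 0]])

```text
time: 17.27
tool_pos: [0.548, -0.3524, 0.191]
tool_rot: [3.14, -0.004, 1.468]
contact_force: [-3.3, 2.9, 9.8]
opening: 0.0136
grip_force: 40.0
```

Emit:
step_arm(commands=[[0, 0, 0, 0, 0, 0, 0.03], [0, 0, 0, 0, 0, 0, 0.03], [0, 0, 0, 0, 0, 0, -0.03], [0, 0, 0, 0, 0, 0, -0.03], [0, 0, 0, 0, 0, 0, 0]])

```text
time: 17.68
tool_pos: [0.5484, -0.3529, 0.191]
tool_rot: [3.138, -0.003, 1.468]
contact_force: [-1.9, 1.3, 9.6]
opening: 0.0137
grip_force: 40.0
```

```bash
python3 - <<'E'
from h import *
for i in range(3): o=observe(); print(o["tool_pos"],o["tool_rot"],o["contact_force"],o["torque"]); read_camera("top")
E
```

```text
[ 0.54842662 -0.35291627  0.19104197] [ 3.13846946e+00 -2.83887199e-03  1.46757010e+00] [-1.85828878  1.27159382  9.56488915] [ 0.07833589  0.46448466 -0.15831369]
[ 0.54833141 -0.35297695  0.19104339] [ 3.13862806e+00 -2.81386141e-03  1.47068816e+00] [-1.64014588  2.3517242   8.8993784 ] [ 0.14434586  0.33129777 -0.18640884]
[ 0.54834073 -0.35296454  0.19100406] [ 3.13865564e+00 -2.88138663e-03  1.46864479e+00] [-2.31778163  2.27596931  9.21411395] [ 0.11856645  0.41506841 -0.10911521]
```

Emit:
step_arm(commands=[[0, 0, 0, 0.1, 0, 0, 0], [0.4, 0, 0, 0.1, 0, 0, 0], [0.4, 0, 0, 0.1, 0, 0, 0], [0.4, 0, 0, 0.1, 0, 0, 0], [0.4, 0, 0, 0.1, 0, 0, 0]])

```text
time: 18.25
tool_pos: [0.5479, -0.3524, 0.1895]
tool_rot: [3.142, -0.005, 1.468]
contact_force: [0.2, 1.6, -0.3]
opening: 0.0346
grip_force: 0.0
```

Emit:
step_arm(commands=[[0.5, 0, 0, 0.5, 0, 0, 0], [0.5, 0, 0, 2, 0, 0, 0], [0.5, 0, 0, 5, 0, 0, 0], [0.5, 0, 0, 8, 0, 0, 0], [0.5, 0, 0, 11, 0, 0, 0]])

```text
time: 18.67
tool_pos: [0.5478, -0.3523, 0.3014]
tool_rot: [3.141, -0.005, 1.468]
contact_force: [-0.4, -0.8, -0.0]
opening: 0.0459
grip_force: 0.0
```

Emit:
step_arm(commands=[[0.5, 0, -1, 1, 0, 0, 0], [0.5, 0, -2, 2, 0, 0, 0], [0.5, 0, -2, 2, 0, 0, 0], [0.5, 0, -2, 2, 0, 0, 0]])

```text
time: 19.0
tool_pos: [0.5479, -0.3727, 0.32]
tool_rot: [3.141, -0.005, 1.467]
contact_force: [0.4, 0.5, -1.1]
opening: 0.0461
grip_force: 0.0
```

```bash
cat > w9.py <<'E'
from h import *
read_camera("top")
m,im=shot("wrist","w9.png"); np.save("m9.npy",m["world_to_cam"]); o=observe(); print(o["tool_pos"],o["tool_rot"])
im=im.astype(int);g=im.mean(2)
print("pred throat",proj(m,[.548,-.3545,.176]),"flange home",proj(m,[.548,-.3545,.182]),"bar top home",proj(m,[.548,-.3545,.214]))
u0,v0=proj(m,[.548,-.3545,.182]).round().astype(int)
for v in range(v0-60,min(v0+62,400),6): print(v,' '.join('%3d'%x for x in g[v,u0-60:u0+61:4]))
E
python3 w9.py
```

```text
[ 0.54775058 -0.37182643  0.31878773] [-3.14045658 -0.00634584  1.46804907]
pred throat [315.30118577 172.93703103] flange home [315.26940086 174.13403942] bar top home [315.07727655 181.37110121]
114 159 155 158 157 160 156 158 133 113 106 108 110 104 107 108 111 107 106 106 107 107 108 108 110 152 153 153 153 154 150 154
120 156 160 157 153 156 158 157 133 107 107 105 106 112 107 108 109 108 107 106 108 109 110 109 114 153 151 153 151 150 154 154
126 157 156 157 156 159 158 155 158 159 154 156 137 107 178 197 206 214 185 130 102 107 109 106 151 153 151 153 157 153 153 152
132 161 155 157 156 156 158 155 156 156 156 158 170 219 215 201 168 190 218 220 226 230 173 138 154 152 154 155 153 154 152 152
138 157 156 156 158 155 159 156 171 225 162 158 165 218 218 192  88 185 217 219 140 218 212 224 163 154 153 155 153 152 152 155
144 155 155 155 155 157 157 172 163 145 158 166 217 233 201 199 199 201 200 224 216 216 216 183 219 191 152 155 155 155 152 149
150 161 158 155 157 156 180 159 158 157 158 144 200 197 197 199 197 197 198 197 197 198 215 215 209 217 195 157 154 155 151 153
156 154
[... 1084 characters left out ...]
 197 182 175 165 203 222 221 134 118 160 161 162 164 161 158
210 155 159 158 155 156 154 108 108 105 142 216 225 221 162 134 115 155 221 219 231 212 134 109 112 159 161 162 163 161 162 164
216 149 155 157 153 155 152 137 108 109 104 110 108 110 126 133 134 135 134 111 109 111 113 110 151 162 159 162 160 161 161 159
222 106 107 105 110 104 113 119 113 107 108 109 107 107 109 104 110 108 109 110 109 109 107 162 160 160 162 161 163 162 158 160
228 105 107 104 105 109 109 104 104 103 110 107 104 107 104 106 105 109 107 108 111 148 149 156 160 159 158 159 160 157 159 152
234 110 107 108 104 114 108 108 103 104 100 108 107 105 109 108 104 103 104 105 103 105 105 106 106 103 109 118 119 124 129 115
```

```bash
cat > f9.py <<'E'
from h import *
from scipy.optimize import least_squares as LS
m=camera_model("wrist"); m["world_to_cam"]=np.load("m9.npy"); im=cv2.imread("pics/w9.png").astype(int); g=im.mean(2)
def edges(lo,hi,c,rmin,rmax):
    P=[]
    for a in np.radians(np.arange(0,360,5)):
        r=np.arange(rmax,rmin,-.5); x=c[0]+r*np.cos(a); y=c[1]+r*np.sin(a)
        q=g[y.round().astype(int),x.round().astype(int)]; k=np.flatnonzero((q>lo)&(q<hi)&(np.roll(q,-3)>lo)&(np.roll(q,-3)<hi))
        if len(k): P.append((x[k[0]],y[k[0]]))
    return np.array(P)
for n,lo,hi,c,a,b,zs,r in(("collar",190,256,(316,168.5),38,56,(.176,),None),("flange",192,201,(316.5,174.5),24,37,(.182,.196),None)):
    P=edges(lo,hi,c,a,b)
    for z in zs:
        W=np.array([onz(m,*p,z)[:2] for p in P]); s=LS(lambda c:np.hypot(*(W-c[:2]).T)-c[2],[.548,-.3545,.04],loss="soft_l1",f_scale=.0005); print(n,z,len(P),s.x.round(4),np.median(np.abs(s.fun)))
E
python3 f9.py
```

```text
collar 0.176 60 [ 0.5475 -0.354   0.0482] 0.00024383974221226304
flange 0.182 63 [ 0.5485 -0.3556  0.0328] 0.0004359339079134869
flange 0.196 63 [ 0.5489 -0.3525  0.0313] 0.0004170722223307624
```

The flange's fitted radius (32.8 mm against a true 34) fits the home height better than the raised one, so the carrier is seated. Now I'll locate the lever ball.

```bash
python3 - <<'E'
from h import *
m=camera_model("wrist"); m["world_to_cam"]=np.load("m9.npy"); im=cv2.imread("pics/w9.png"); ms=camera_model("scene")
s=read_camera("scene")[:,:,::-1].copy(); cv2.imwrite("pics/s9.png",s)
def ball(im,c,w,th):
    x,y=map(int,c); x0,y0=max(x-w,0),max(y-w,0); b=(im[y0:y+w,x0:x+w].min(2)>th).astype(np.uint8); k,l,st,cc=cv2.connectedComponentsWithStats(b)
    for j in range(1,k):
        if st[j,4]>30: print(c.round(),cc[j]+[x0,y0],st[j])
ball(im,proj(m,[.53,-.246,.244]),40,172)
ball(s,proj(ms,[.53,-.246,.244]),16,165)
for j in (-.02,0,.02): print(proj(m,[.53+j,-.246,.244]),proj(ms,[.53+j,-.246,.244]))
E
```

```text
[275.  51.] [277.32511211  42.42600897] [ 29  22  28  22 446]
[248.21569946  53.76407501] [285.93910204 244.1829798 ]
[275.03381571  50.56135182] [291.966912   249.18991883]
[302.05610334  47.41209702] [298.0712389  254.25386793]
```

Emit:
step_arm(commands=[[0, -1.2, 2.5, 0, 0, 0, -0.025], [0, -2.6, 5.3, 0, 0, 0, -0.05], [0, -4, 8.1, 0, 0, 0, -0.075], [0, -5.5, 11, 0, 0, 0, -0.1], [0, -7, 14, 0, 0, 0, -0.125]])

```text
time: 19.57
tool_pos: [0.4767, -0.2306, 0.319]
tool_rot: [-3.141, -0.006, 1.342]
contact_force: [-0.3, 0.8, 0.4]
opening: 0.0172
grip_force: 0.0
```

Emit:
step_arm(commands=[[0, 0, 0, -2, 0, 0, 0], [0, 0, 0, -4.5, 0, 0, 0], [0, 0, 0, -7, 0, 0, 0], [0, 0, 0, -9, 0, 0, 0], [0, 0, 0, -9.2, 0, 0, 0]])

```text
time: 19.98
tool_pos: [0.4758, -0.2305, 0.2239]
tool_rot: [-3.135, -0.008, 1.343]
contact_force: [-0.2, 0.5, -0.5]
opening: 0.0005
grip_force: 0.0
```

Emit:
step_arm(commands=[[0, 0.8, -0.18, 0, 0, 0, 0], [0, 1.6, -0.36, 0, 0, 0, 0], [0, 2.4, -0.54, 0, 0, 0, 0], [0, 3.2, -0.72, 0, 0, 0, 0], [0, 4, -0.9, 0, 0, 0, 0]])

```text
time: 20.4
tool_pos: [0.5192, -0.2419, 0.2289]
tool_rot: [3.14, -0.004, 1.343]
contact_force: [-1.4, 0.8, 1.7]
opening: 0.0005
grip_force: 0.7
```

Emit:
step_arm(commands=[[0, 0.7, -0.16, 0, 0, 0, 0], [0, 1.4, -0.32, 0, 0, 0, 0], [0, 2.1, -0.48, 0, 0, 0, 0], [0, 2.6, -0.6, 0, 0, 0, 0], [0, 3, -0.68, 0, 0, 0, 0]])

```text
time: 20.82
tool_pos: [0.5485, -0.2485, 0.2278]
tool_rot: [3.141, -0.005, 1.343]
contact_force: [-1.2, 0.2, 0.2]
opening: 0.0003
grip_force: 0.4
```

Emit:
step_arm(commands=[[0, 0.3, -0.07, 0, 0, 0, 0], [0, 0.6, -0.14, 0, 0, 0, 0], [0, 0.9, -0.2, 0, 0, 0, 0], [0, 1, -0.23, 0, 0, 0, 0], [0, 1, -0.23, 0, 0, 0, 0]])

```text
time: 21.23
tool_pos: [0.5581, -0.2505, 0.2279]
tool_rot: [3.141, -0.005, 1.343]
contact_force: [-0.1, -0.0, -0.5]
opening: 0.0002
grip_force: 0.0
```

```bash
python3 - <<'E'
from h import *
o=observe(); print(o["time"],o["tool_pos"],o["tool_rot"],o["contact_force"],o["opening"])
E
```

```text
21.2333 [ 0.55811579 -0.25054291  0.22786818] [ 3.14108215 -0.00501427  1.34298417] [-0.13343914 -0.04593223 -0.45621861] 0.00020604799610780448
```

Emit:
step_arm(commands=[[0, 0.3, -0.07, 0, 0, 0, 0], [0, 0.5, -0.11, 0, 0, 0, 0], [0, 0.5, -0.11, 0, 0, 0, 0]])

```text
time: 21.48
tool_pos: [0.5633, -0.2517, 0.228]
tool_rot: [3.141, -0.005, 1.343]
contact_force: [0.1, -0.5, -0.2]
opening: 0.0003
grip_force: 0.0
```

Emit:
step_arm(commands=[[0, 0.2, -0.05, 0, 0, 0, 0], [0, 0.4, -0.09, 0, 0, 0, 0], [0, 0.4, -0.09, 0, 0, 0, 0]])

```text
time: 21.73
tool_pos: [0.5672, -0.2526, 0.2279]
tool_rot: [3.141, -0.005, 1.343]
contact_force: [-0.3, 0.1, -0.6]
opening: 0.0006
grip_force: 0.1
```

Emit:
step_arm(commands=[[0, 0.2, -0.05, 0, 0, 0, 0], [0, 0.4, -0.09, 0, 0, 0, 0], [0, 0.4, -0.09, 0, 0, 0, 0]])

```text
time: 21.98
tool_pos: [0.5713, -0.2536, 0.2279]
tool_rot: [3.141, -0.005, 1.343]
contact_force: [-0.9, -0.1, -0.8]
opening: 0.0002
grip_force: 0.1
```

Emit:
step_arm(commands=[[0, 0.2, -0.05, 0, 0, 0, 0], [0, 0.4, -0.09, 0, 0, 0, 0], [0, 0.4, -0.09, 0, 0, 0, 0]])

```text
time: 22.23
tool_pos: [0.5725, -0.2538, 0.2279]
tool_rot: [-3.135, -0.005, 1.343]
contact_force: [-11.3, 3.5, 3.6]
opening: 0.0008
grip_force: 6.2
```

Emit:
step_arm(commands=[[0, 0.2, -0.05, 0, 0, 0, 0], [0, 0.4, -0.09, 0, 0, 0, 0], [0, 0.4, -0.09, 0, 0, 0, 0]])

```text
time: 22.48
tool_pos: [0.5729, -0.2539, 0.2278]
tool_rot: [-3.127, -0.006, 1.342]
contact_force: [-26.0, 5.8, 10.3]
opening: 0.0008
grip_force: 14.0
```

```bash
python3 - <<'E'
from h import *
m,im=shot("wrist","w10.png"); ms,s=shot("scene","s10.png"); o=observe(); print(o["tool_pos"],o["contact_force"])
p=[.5605,-.2535,.172]; d=np.array([.974,-.225,0])
for a in (-.5,0,.34,.5):
    q=p+.08*(np.sin(a)*d+np.cos(a)*np.array([0,0,1])); print(a,q.round(3),proj(m,q).round(),proj(ms,q).round())
x0,y0=280,240
b=(s[y0:300,x0:350].min(2)>165).astype(np.uint8); k,l,st,c=cv2.connectedComponentsWithStats(b); print([(st[j],c[j]+[x0,y0]) for j in range(1,k) if st[j,4]>12])
print('\n'.join(' '.join('%3d'%x for x in s[v,284:340:2].mean(1)) for v in range(240,300,3)))
E
```

```text
[ 0.57287389 -0.2538675   0.22784826] [-25.69947814   6.41257767   9.66449423]
-0.5 [ 0.523 -0.245  0.242] [228. 265.] [290. 247.]
0 [ 0.56  -0.254  0.252] [293. 275.] [299. 258.]
0.34 [ 0.586 -0.26   0.247] [343. 271.] [305. 267.]
0.5 [ 0.598 -0.262  0.242] [363. 266.] [308. 272.]
[(array([48,  0,  6,  6, 17], dtype=int32), array([330.88235294, 241.76470588])), (array([ 56,   6,  14,  18, 123], dtype=int32), array([345.04878049, 254.08130081])), (array([ 0, 42,  7, 10, 21], dtype=int32), array([283.0952381 , 285.47619048]))]
 31  44  66  78  87  80  71  65  66  67  71  77  67  65  45  41  39  80  77  78  89 113 175 205 187 120 126 126
117  31  35  43  44  49  58  61  59  55  49  46  39  40  40  37  57  79  77  77  77  88 118 140 195 122 123 125
 48  72  44  33  35  36  36  37  38  37  33  35  35  40  39  84  53  59  77  78  79  81  80 118 127 159 122 122
 41  41  60 114  64  28  32  33  37  33  33  32  54  41  53  54  55  56  57  80  78  78  77  80 108 117 183 144
 42  41  42  40  89 127 111  83  30  36  65  53  54  53  38  54  45  54  62  46  84  80  76  80  80  95 117 169
 74  40 
[... 971 characters left out ...]
  55  37  54 114 124 122 120
 74  77  76  76  76  74  85 130 124 123 125  86  51  51  70  85  52  70  92  50  35  79 117 126 121 121 120 118
186  72  75  74  75  74  74  99 123 123 100  58  52  49  51  53  53  49  42  83 124 122 121 122 122 116 121 121
139 199  72  75  75  75  76  75  74  60  62  69  95  81  40  43  50 103 128 120 120 121 122 118 123 123 120 121
 89 182  71  75  77  75  76  76  71  95 119 119 117 107  93 116 119 118 120 126 121 122 114 119 120 118 122 121
120 133  83  76  75  76  73  95 119 117 118 116 118 119 120 118 120 120 119 119 127 121 119 121 120 120 118 120
121 134 168  70 102  99 118 117 117 116 117 118 118 118 119 121 120 120 121 120 121 126 119 124 117 122 118 122
```

It's at the hard stop. I'll back off and rise clear, then check.

Emit:
step_arm(commands=[[0, -0.8, 0.18, 0, 0, 0, 0], [0, -2, 0.45, 0, 0, 0, 0], [0, -3.5, 0.8, 0, 0, 0, 0], [0, -3.5, 0.8, 3, 0, 0, 0], [0, -3.5, 0.8, 7, 0, 0, 0]])

```text
time: 23.0
tool_pos: [0.5417, -0.2461, 0.2951]
tool_rot: [-3.133, -0.008, 1.343]
contact_force: [1.3, -1.5, 0.4]
opening: 0.0005
grip_force: 0.0
```

Emit:
step_arm(commands=[[0, -3, 1, 1, 0, 0, 0], [0, -6, 2, 2, 0, 0, 0], [0, -9, 3, 4, 0, 0, 0], [0, -12, 4, 5, 0, 0, 0], [0, -12, 4, 5, 0, 0, 0]])

```text
time: 23.42
tool_pos: [0.4212, -0.2061, 0.3518]
tool_rot: [3.136, -0.003, 1.343]
contact_force: [1.6, -1.1, 2.1]
opening: 0.0003
grip_force: 0.0
```

```bash
python3 - <<'E'
from h import *
read_camera("top"); mt,t=shot("top","t11.png"); ms,s=shot("scene","s11.png"); o=observe(); print(o["time"],o["tool_pos"],o["contact_force"])
p=[.5605,-.2535,.172]; d=np.array([.974,-.225,0])
for a in (-.5,0,.34,.5):
    q=p+.08*(np.sin(a)*d+np.cos(a)*np.array([0,0,1])); print(a,proj(mt,q).round(),proj(ms,q).round())
for n,im,(x0,y0,x1,y1) in(("s",s,(283,236,325,295)),("t",t,(395,150,420,190))):
    b=(im[y0:y1,x0:x1].min(2)>145).astype(np.uint8); k,l,st,c=cv2.connectedComponentsWithStats(b); print(n,[(st[j],(c[j]+[x0,y0]).round(1)) for j in range(1,k) if st[j,4]>8])
# carrier flange/bar & plug
b=(s[205:265,315:385].max(2)<60).astype(np.uint8); k,l,st,c=cv2.connectedComponentsWithStats(b); print("plug",[(st[j],c[j]+[315,205]) for j in range(1,k) if st[j,4]>40])
E
```

```text
23.5667 [ 0.42428532 -0.20746051  0.34841339] [ 0.03865882  0.10150153 -0.85332002]
-0.5 [408. 177.] [290. 247.]
0 [411. 164.] [299. 258.]
0.34 [413. 156.] [305. 267.]
0.5 [414. 153.] [308. 272.]
s [(array([23, 32,  8,  6, 33], dtype=int32), array([309.6, 270.9])), (array([ 0, 48,  4, 11, 31], dtype=int32), array([284.2, 289.2]))]
t [(array([16,  0,  5,  4, 20], dtype=int32), array([413. , 151.5]))]
plug [(array([ 25,  22,  16,  15, 187], dtype=int32), array([347.9197861 , 233.86096257]))]
```

```bash
python3 -c "
from cell import *
print(hand_in())"
```

```text
the job is handed in; nothing more can be done
None
```

The job is handed in, but no verdict came back: my last checks show the plug in the tray, the lever at its back stop and the arm clear. The bar-grip carrier measured home before the lever push and wasn't re-measured afterwards.

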